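# Scan the parcel and hang the scanner back on its hook

### The job

Take the hand scanner off its deep hook, lifting it past the upturned tip before drawing it away. Point its window squarely at the middle of the barcode label on the parcel from about 10 cm away and hold it still for two seconds so that it reads, then hang it back on the hook as it was, the hook through its hand guard, and let go. Do not force the scanner against the hook, do not drop it, and leave the parcel and the things around it where they are.

Things in the scene. Friction and masses are not known exactly. Their poses are not given: they have to be found in the camera images.
- scanner_head (a point): Cordless hand scanner (about 0.24 kg), grey with yellow tail and black nose, hanging on the hook. Point: centre of its head, a box 46 mm wide (y), 42 mm tall, x = -77 to +58 mm, then a nose bumper 52 mm wide, 47 mm tall to x = +80. Axes: +x out of the nose, z up, y across the head. The hook stands beside the middle of the head. Lowest point of the scanner (guard and grip foot): z = -118 mm.
- scanner_grip (a point): Centre of the front part of the scanner's head, 42 mm ahead (+x) of scanner_head; axes as there. A good place to grip from above, fingers closing along y across the 46 mm wide flat sides (free from 17 mm behind to 15 mm ahead of this point), clear of the hook.
- scanner_guard (a point): Middle of the opening between the scanner's pistol grip and its closed black hand guard, below the head, 62 mm under scanner_head; axes as there. The opening is 82 mm high, from the head's underside (41 mm above this point) to the guard's lower bar, and 52 mm long (x, -25 to +27 mm from here). The hook's wires go through it along y; the head's underside rests on them.
- scanner_window (a point): Middle of the dark window in the scanner's nose, 80 mm ahead (+x) of scanner_head at the same height; axes as scanner_head; the scanner reads along +x.
- stand: Steel hook stand fixed to the bench. Origin: foot of its post at bench level, z up; the hook points along its +y. Post 18 mm thick, 160 mm tall, on a foot plate 110 x 170 x 8 mm. Two parallel 6 mm wires, 26 mm wide over both, run out along +y, tops at z = 140 mm, to y = 122 mm, where they turn straight up and join under a red cap.
- hook_seat (a point): Middle of the wires' top, where the underside of the scanner's head rests: 66 mm out (+y) from the post's axis, 140 mm above the bench; axes as stand. A hung scanner has its head centre 21 mm above this point and its x axis along the stand's x.
- hook_tip (a point): Top of the hook's upturned red-capped tip: 56 mm further out (+y) than hook_seat and 42 mm above it; axes as stand; 8 mm thick, 28 mm wide (x). To pass over it along y the scanner must be raised more than 42 mm off its seat, and less than 76 mm, or the guard's lower bar comes up under the wires.
- label (a point): Middle of the white barcode label, 110 mm wide and 80 mm tall, upright on the face towards the robot of a taped cardboard parcel (2.2 kg, 150 (x) x 220 (y) x 225 mm tall) that stands loose on the bench. Axes are the parcel's: +x into the parcel, z up, y along the face. The label's middle is 160 mm above the bench, in the middle of the face's width.
- tape_roll: Brown roll of packing tape lying flat, 105 mm across, 48 mm tall; origin under its centre. Bystander.
- glue: White glue bottle, 46 mm across and 130 mm tall, standing; origin under its centre. Bystander.
- marker: Black-capped felt marker lying on the bench, 135 mm long; origin under its centre. Bystander.
Not all that is in view belongs to the job. There is more than one size of the part that bears scanner_head; the job needs the larger.

How it is judged:
On the way, in this order (a step that is already met when the one before it is completed fails the run):
1. The scanner is held in the fingers, clear of the hook: its head more than 14 cm from the seat (distance between scanner_head and hook_seat above 0.14 m and contact force between the fingers and scanner above 0.5 N and contact force between scanner and stand below 0.1 N), for 0.1 s.
2. The held scanner's window is 4 to 14 cm in front of the label, within 25 mm of its middle sideways and in height, square to it within 0.2 rad, and still (under 20 mm/s) for 1 s (x of scanner_window in the frame of label between -0.14 and -0.04 m and y of scanner_window in the frame of label between -0.025 and 0.025 m and z of scanner_window in the frame of label between -0.025 and 0.025 m and angle between the x axis of scanner_window and the x axis of label, either way round below 0.2 rad and contact force between the fingers and scanner above 0.5 N and linear speed of scanner below 0.02 m/s and angular speed of scanner below 0.2 rad/s), for 1 s.
At the end, for the whole second after the job is handed in: The scanner hangs on the hook again at rest: the wires pass through its guard opening and carry it, head within 0.2 rad of level, head centre within 25 mm of the hook's middle line and 14 to 29 mm above the seat, between post and tip (z of scanner_head in the frame of hook_seat between 0.014 and 0.029 m and x of scanner_head in the frame of hook_seat between -0.025 and 0.025 m and y of scanner_head in the frame of hook_seat between -0.04 and 0.04 m and angle between scanner_head's own z axis and vertical below 0.2 rad and contact force between scanner and stand above 1 N and linear speed of scanner below 0.02 m/s); the robot touches nothing.
It fails at once if the parcel is pushed more than 15 mm (distance of label from where it was at the start of the episode above 0.015 m).
It fails at once if the scanner is dropped or laid down (head centre under 80 mm) (height (world z) of scanner_head below 0.08 m).
It fails at once if the scanner is forced against the hook stand (over 40 N) (contact force between scanner and stand above 40 N).
It fails at once if the tape roll, the glue bottle or the marker is moved more than 25 mm (distance of any of tape_roll, glue, marker from where it was at the start of the episode above 0.025 m).
It also fails if it takes over 69 s, if anything falls off the work surface, if the arm or the gripper's body presses on something with over 40 N, if the wrist force passes 120 N, or if a joint passes its speed limit or range.

### The arm

A 6-joint arm with a two-finger parallel gripper is mounted at the origin on a cart in front of the work surface, level with it; the furniture and walls round the work are solid. World frame = base frame: x ahead of the robot, y to its left, z up, the work surface at z = 0. Lengths are in m, angles in rad, forces in N, time in s.
With the tool pointing down it reaches from about 0.35 to 0.975 m from the base axis. Payload 4.9 kg.
Tool frame: the origin (TCP) lies midway between the tips of the shut fingers; the grasp point (between the pads) lies 19 mm behind it; z points along the fingers, y is the line along which they close (so a half turn about z gives the same grasp; the last joint's range is limited). The gripper opens to 85 mm and grips with 20 to 120 N. Pads are 22 mm wide; open, the fingers measure 114 mm over their backs; the gripper's body (76 mm by 85 mm) begins 54 mm behind the grasp point. The pads swing forward as they close: fully open they stand 13 mm farther back than shut.
Start: joints at [-1.267, 0.053, 1.613, -0, 1.476, -0.119], TCP at [0.256, -0.57, 0.231] pointing down, gripper open.
Joint ranges: [-3.01, 3.01], [-1.01, 2.22], [0.06, 2.58], [-1.02, 4.17], [0.09, 2.62], [-3.14, 3.14]. Speed limits (rad/s): [2.57, 2.57, 3.14, 3.14, 3.14, 3.14].

### API

Orientations are given as a unit quaternion [w, x, y, z].
In Python, from plant import state, grab_frame, camera_info, job_done, spot_in, masks_of, pinpoint gives the robot as it stands.
- The arm moves only by the shell command python3 -m handwheel 'ROWS' [OPENING]. ROWS is JSON, a list that holds one entry, the list of rows, each a list of 6 numbers: the shift along the world's x, y, z in m, then the turn, a rotation vector about the world's x, y, z in degrees. In form: [[[tx, ty, tz, ax, ay, az], ...]]. A call has 1 to 20 rows; each row shifts and turns the commanded pose from where the row before left it; what a row does not reach is not made up. A row lasts 1/12 s, in which the tool goes at most 41.7 mm and 7.16 degrees, less where a joint would pass 70% of its speed; a pose out of reach is approached as far as the arm can. A call is refused whole if a number of a shift passes 0.0417 or a number of a turn 7.16, either way. A call with a gripper value outside its range is refused whole. OPENING is the opening, from 0 (shut) to 1 (fully open), set as the call begins (- or left out, the last holds). The fingers move at their own pace and stop on an object; the grip force is fixed at half the most. Time passes only in rows, so rows that do not move let the fingers close. It gives the time, the measured TCP pose, the force, the opening and the grip force at its end, in the units of the state.
- state(): the state, without advancing time (a new reading comes with each control period).
- grab_frame(name): name is "scene" or "top" or "wrist"; returns (picture, depth): 480x640x3 uint8, blue, green, red; 480x640 float32, m along the optical axis (not along the pixel's ray), 0 where there is no reading.
- camera_info(name): a dict with "fx", "fy", "cx", "cy" (pixels), "T" (4x4, takes a point from camera to world coordinates). Camera axes: x right, y up, looking along -z (the intrinsics and any distortion apply to the point x, -y, -z); pixel columns grow to the right and rows downward; lengths in m; the calibration is good to about 2 mm. A picture is of the moment at which its call begins: read the wrist's pose just before it. camera_info takes no time and is no camera call; for the wrist camera it gives the pose at the moment of the call.
- job_done(): hands the job in; it is judged then, once.
Trained networks look in the newest picture that a camera, given by its name, has taken for a name from the list of things; names that differ only in an ending like _2 or _b are one class to them, and where a whole thing is asked for, a point or a joint stands for the part that bears it (a point fixed in the world has none). Each returns a list of dicts, best first, with "conf" (0 to 1); they miss things now and then, are a little off and sometimes report something else, mostly with a low value. They report only what shows in the picture. A call takes as long as a camera call. They do not tell look-alikes from the thing itself.
- spot_in(camera, thing): "box" ([left, top, width, height] in pixels, round what is visible of it).
- masks_of(camera, thing): "region" (480x640 bool, what is visible of it) and "box" ([left, top, width, height] in pixels, round what is visible of it).
- pinpoint(camera, thing): "position" ([column, row] in pixels: a listed point, or the origin of a listed thing).
The state is a dict: "time": time; "joint_pos": joint angles; "joint_vel": joint speeds; "joint_efforts": joint torques, N m; "tool_pos": TCP position; "tool_rot": TCP orientation; "contact_force": force on the tool from outside, world axes, zero at the start; "ft_torque": the same for the moment, N m; "gripper_width": opening from 0.0 (shut) to 1.0 (fully open); "grasp_force": force on a finger pad.
Only numpy, scipy, OpenCV 4.12 (cv2) and the standard library are available. Lean on these libraries where they do the work, as an engineer would, in place of code of your own. Each camera call takes 0.05 s, during which the arm holds its last target. There are 200 camera calls.

## Working session

There is one attempt and no reset: what is moved stays moved. The work goes in short steps, Python scripts to look and compute and a shell command to move; the robot and the scene stay as the last step left them, time stands still between calls to the robot, and variables do not carry over. Pictures are saved under pics/ and viewed, at most 10 in all, crops included, and the job is handed in when it is done.

```bash
mkdir -p pics; cat > h.py <<'E'
import numpy as np, cv2
from plant import *
def world(cam,px,d):
    c=camera_info(cam); u,v=px
    p=np.array([(u-c['cx'])/c['fx']*d,-(v-c['cy'])/c['fy']*d,-d,1])
    return (np.array(c['T'])@p)[:3]
def dep(D,px,r=2):
    u,v=int(round(px[0])),int(round(px[1])); w=D[max(0,v-r):v+r+1,max(0,u-r):u+r+1]; w=w[w>0]
    return float(np.median(w)) if w.size else 0
E
python3 - <<'E'
from h import *
ims=[]
for c in ['scene','top']:
    im,D=grab_frame(c); ims.append(im)
    np.save(f'{c}.npy',D)
    for t in ['scanner_head','scanner_grip','scanner_window','hook_seat','hook_tip','label','stand','tape_roll','glue','marker']:
        for r in pinpoint(c,t)[:3]:
            d=dep(D,r['position']); print(c,t,round(r['conf'],2),np.round(r['position']),np.round(world(c,r['position'],d),3))
    cv2.imwrite(f'pics/{c}.png',im)
print(state()['time'])
E
```

```text
scene scanner_head 0.72 [346. 265.] [ 0.554 -0.05   0.03 ]
scene scanner_grip 0.7 [403. 186.] [ 0.547 -0.268  0.181]
scene scanner_grip 0.59 [354. 269.] [ 0.527 -0.053  0.031]
scene scanner_window 0.63 [396. 185.] [ 0.571 -0.267  0.174]
scene hook_seat 0.84 [413. 202.] [ 0.495 -0.244  0.165]
scene hook_tip 0.77 [396. 194.] [ 0.536 -0.226  0.18 ]
scene label 0.92 [259. 251.] [0.641 0.165 0.154]
scene stand 0.93 [427. 238.] [ 0.442 -0.253  0.068]
scene stand 0.54 [395. 184.] [ 0.574 -0.269  0.175]
scene tape_roll 0.92 [257. 368.] [0.444 0.352 0.05 ]
scene tape_roll 0.28 [353. 312.] [0.434 0.053 0.015]
scene glue 0.68 [344. 236.] [ 0.66  -0.163  0.012]
scene glue 0.53 [411. 217.] [ 0.59  -0.382 -0.   ]
scene marker 0.79 [353. 314.] [0.433 0.054 0.007]
top scanner_head 0.77 [476. 261.] [ 0.52  -0.266  0.184]
top scanner_head 0.77 [362. 252.] [ 0.562 -0.059  0.034]
top scanner_head 0.18 [412. 204.] [ 0.66  -0.166  0.087]
top scanner_grip 0.85 [480. 245.] [ 0.552 -0.276  0.183]
top scanner_window 0.78 [488. 227.] [ 0.587 -0.293  0.183]
top scanner_window 0.67 [364. 273.] [ 0.514 -0.064  0.035]
top hook_seat 0.91 [474. 264.] [ 0.515 -0.262  0.183]
top hook_tip 0.85 [449. 257.] [ 0.53  -0.217  0.176]
top label 0.68 [252. 205.] [0.64 0.17 0.16]
top stand 0.69 [486. 278.] [ 0.489 -0.283  0.182]
top tape_roll 0.84 [198. 289.] [ 0.481  0.319 -0.   ]
top glue 0.77 [412. 205.] [ 0.656 -0.167  0.086]
top glue 0.68 [480. 245.] [ 0.552 -0.277  0.183]
top glue 0.58 [484. 279.] [ 0.487 -0.28   0.183]
top marker 0.96 [313. 311.] [0.431 0.053 0.002]
1.1
```

View pics/scene.png

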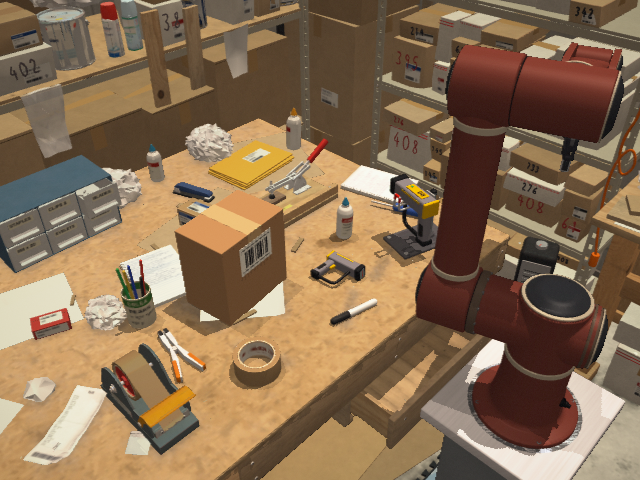

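View pics/top.png

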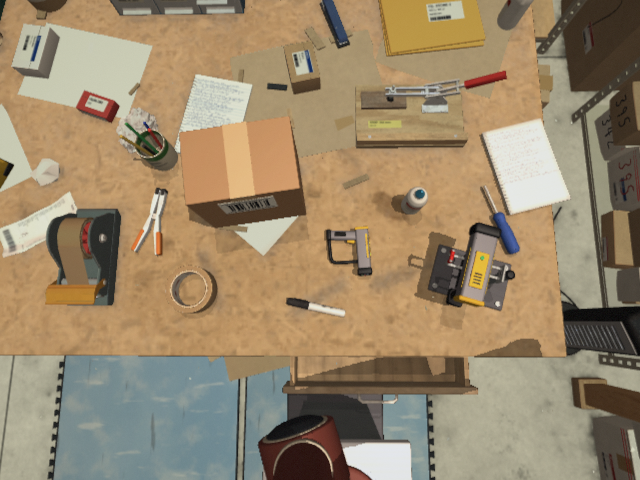

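The scanner appears twice in the top picture: one hangs on the stand at (475,265), grey with a yellow tail, and a smaller one lies on the bench at (350,250). The hanging one fits the description. I'll confirm it in a crop and measure the axes.

```bash
python3 - <<'E'
from h import *
im,D=grab_frame('top'); c=camera_info('top')
cv2.imwrite('pics/crop.png',cv2.resize(im[205:325,310:530],None,fx=3.5,fy=3.5,interpolation=cv2.INTER_CUBIC))
v,u=np.mgrid[0:480,0:640]; P=np.stack([(u-c['cx'])/c['fx']*D,-(v-c['cy'])/c['fy']*D,-D,np.ones_like(D)],-1)@np.array(c['T']).T
P=P[...,:3]; ok=D>0
b=np.zeros_like(ok); b[215:320,425:520]=1
s=P[ok&b&(P[...,2]>.168)&(P[...,2]<.2)]
print('z pct',np.percentile(s[:,2],[5,50,95]),len(s))
r=cv2.minAreaRect(s[:,:2].astype(np.float32)*1000); print('rect',r)
for nm,m in [('all',s),]:
    q=m[:,:2]; mu=q.mean(0); w,V=np.linalg.eigh(np.cov(q.T)); a=V[:,1]*np.sign(V[0,1]); print(mu,a,np.degrees(np.arctan2(a[1],a[0])))
    t=(q-mu)@a; y=(q-mu)@[-a[1],a[0]]
    for lo in np.arange(-.12,.12,.02):
        k=(t>lo)&(t<lo+.02)
        if k.sum()>3: print(round(lo,2),k.sum(),np.round([y[k].min(),y[k].max(),np.median(m[k,2])],3))
# parcel top
b=np.zeros_like(ok); b[100:240,160:320]=1
s=P[ok&b&(P[...,2]>.21)&(P[...,2]<.24)]; r=cv2.minAreaRect(s[:,:2].astype(np.float32)*1000); print('parcel',r,cv2.boxPoints(r), np.median(s[:,2]))
# label face via scene
im,D=grab_frame('scene'); c=camera_info('scene')
P=(np.stack([(u-c['cx'])/c['fx']*D,-(v-c['cy'])/c['fy']*D,-D,np.ones_like(D)],-1)@np.array(c['T']).T)[...,:3]
m=masks_of('scene','label'); x,y,w,h=[int(k) for k in m[0]['box']]; print('box',x,y,w,h)
b=np.zeros_like(ok); b[235:270,245:270]=1
s=P[b&(D>0)]; mu=s.mean(0); n=np.linalg.svd(s-mu)[2][2]; print('face',mu,n,np.degrees(np.arctan2(n[1],n[0])), np.abs((s-mu)@n).max())
cv2.imwrite('pics/crop2.png',cv2.resize(im[160:300,300:460],None,fx=4,fy=4,interpolation=cv2.INTER_CUBIC))
E
```

```text
z pct [0.17601396 0.1819522  0.18569046] 2161
rect ((521.4196166992188, -257.5289001464844), (83.19522094726562, 156.72213745117188), 72.96776580810547)
[ 0.51573017 -0.27009478] [ 0.95923187 -0.28262026] -16.41665240966383
-0.08 252 [-0.027  0.021  0.181]
-0.06 272 [-0.027  0.02   0.182]
-0.04 273 [-0.027  0.02   0.183]
-0.02 292 [-0.027  0.055  0.183]
0.0 295 [-0.028  0.055  0.183]
0.02 252 [-0.027  0.021  0.181]
0.04 251 [-0.027  0.021  0.181]
0.06 272 [-0.029  0.023  0.184]
parcel ((713.1510009765625, 189.0132293701172), (153.34271240234375, 219.9601593017578), 8.445486068725586) [[621.15845 286.5401 ]
 [653.4636   68.96517]
 [805.14355  91.48636]
 [772.8384  309.06128]] 0.2249223406554376
box 174 188 114 137
face [0.63913908 0.17261988 0.15548992] [0.98860019 0.15031244 0.00870851] 8.645363639812954 0.005472652644256128
```

View pics/crop.png

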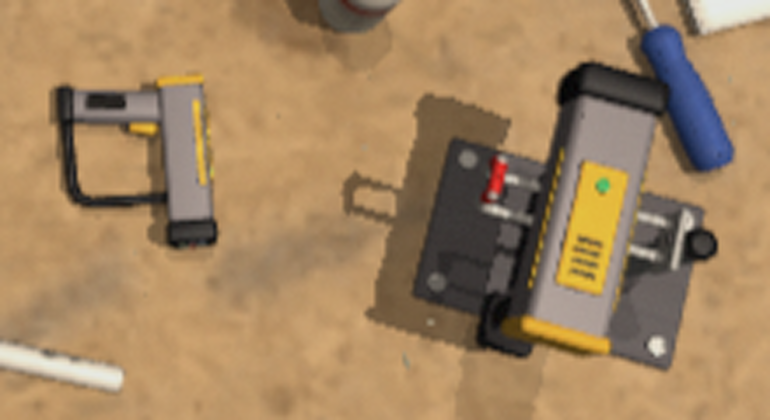

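View pics/crop2.png

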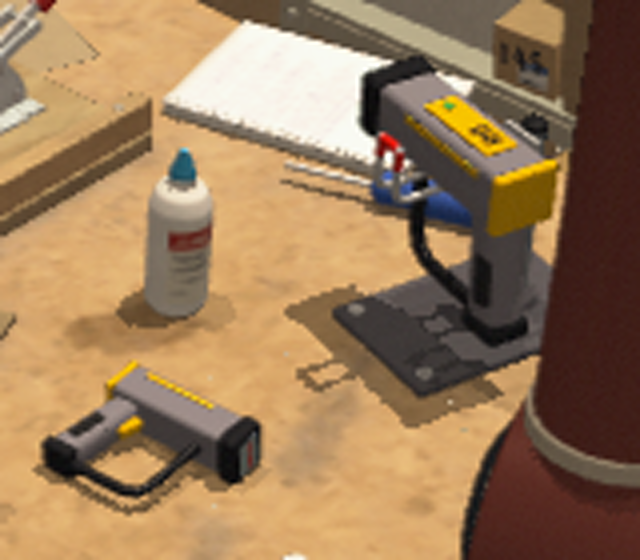

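The crops confirm it. The hanging scanner at top (475,265) is the larger one; its nose is away from the robot and the red tip is at (449,255). The small one lying at (350,250) is the decoy. Yaw is about -17°.

```bash
python3 - <<'E'
from h import *
from scipy.spatial.transform import Rotation as R
s=state(); q=s['tool_rot']; print(s['tool_pos'],R.from_quat(np.r_[q[1:],q[0]]).as_matrix().round(3)); print(np.array(camera_info('wrist')['T']).round(3))
E
```

```text
[ 0.25644762 -0.56996345  0.23132077] [[ 0.912  0.41   0.   ]
 [ 0.41  -0.912 -0.   ]
 [ 0.     0.    -1.   ]]
[[ 0.411  0.877  0.249  0.32 ]
 [-0.912  0.395  0.113 -0.54 ]
 [ 0.    -0.273  0.962  0.373]
 [ 0.     0.     0.     1.   ]]
```

```bash
python3 -m handwheel '[[[0.024,0.024,0.008,0,0,-3.4],[0.024,0.024,0.008,0,0,-3.4],[0.024,0.024,0.008,0,0,-3.4],[0.024,0.024,0.008,0,0,-3.4],[0.024,0.024,0.008,0,0,-3.4],[0.024,0.024,0.008,0,0,-3.4],[0.024,0.024,0.008,0,0,-3.4],[0.024,0.024,0.008,0,0,-3.4],[0.024,0.024,0.008,0,0,-3.4],[0.024,0.024,0.008,0,0,-3.4],[0.024,0.024,0.008,0,0,-3.4],[0.024,0.024,0.008,0,0,-3.4],[0,0,0,0,0,0],[0,0,0,0,0,0]]]' 1
cat > look.py <<'E'
from h import *
from scipy.spatial.transform import Rotation as R
s=state(); c=camera_info('wrist'); im,D=grab_frame('wrist'); cv2.imwrite('pics/w1.png',im); np.save('w1.npy',D)
q=s['tool_rot']; M=R.from_quat(np.r_[q[1:],q[0]]).as_matrix(); print(s['time'],s['tool_pos'],'yaw x',np.degrees(np.arctan2(M[1,0],M[0,0])),M[:,2])
for t in ['scanner_head','scanner_grip','hook_seat','hook_tip','stand']:
    for r in pinpoint('wrist',t)[:2]:
        d=dep(D,r['position']); print(t,round(r['conf'],2),np.round(r['position']),np.round(world('wrist',r['position'],d),3))
v,u=np.mgrid[0:480,0:640]; P=(np.stack([(u-c['cx'])/c['fx']*D,-(v-c['cy'])/c['fy']*D,-D,np.ones_like(D)],-1)@np.array(c['T']).T)[...,:3]
m=masks_of('wrist','scanner_head'); 
for k in m[:2]: print(k['conf'],k['box'],k['region'].sum())
g=m[0]['region']&(D>0)&(P[...,2]>.178)&(P[...,2]<.19); s=P[g]; print(len(s),np.percentile(s[:,2],[5,50,95]),cv2.minAreaRect(s[:,:2].astype(np.float32)*1000))
E
python3 look.py
```

```text
time: 2.42
tool_pos: [0.5455, -0.2809, 0.3279]
tool_rot: [0.0, 0.99, -0.142, 0.0]
contact_force: [-0.5, -1.3, -0.4]
gripper_width: 0.999
grasp_force: 0.0
2.4167 [ 0.54548828 -0.28085022  0.32793652] yaw x -16.374537290862612 [ 7.39432049e-04 -8.61147646e-04 -9.99999356e-01]
scanner_head 0.72 [130. 215.] [ 0.569 -0.074  0.032]
scanner_grip 0.73 [139. 240.] [ 0.54  -0.073  0.033]
scanner_grip 0.69 [324. 198.] [ 0.555 -0.289  0.18 ]
hook_tip 0.94 [248. 253.] [ 0.532 -0.224  0.18 ]
stand 0.59 [381. 205.] [ 0.504 -0.339  0.038]
stand 0.53 [317. 250.] [ 0.52  -0.273  0.182]
0.66 [41.3, 169.1, 129.0, 100.6] 5402
0.65 [282.2, 143.5, 75.1, 203.7] 12985Traceback (most recent call last):
  File "look.py", line 11, in <module>
    g=m[0]['region']&(D>0)&(P[...,2]>.178)&(P[...,2]<.19); s=P[g]; print(len(s),np.percentile(s[:,2],[5,50,95]),cv2.minAreaRect(s[:,:2].astype(np.float32)*1000))
                                                                                ~~~~~~~~~~~~~^^^^^^^^^^^^^^^^^^
    return _quantile_unchecked(
        a, q, axis, out, overwrite_input, method, keepdims, weights)
    return _ureduce(a,
                    func=_quantile_ureduce_func,
    ...<5 lines>...
                    overwrite_input=overwrite_input,
                    method=method)
    r = func(a, **kwargs)
    result = _quantile(arr,
                       quantiles=q,
    ...<2 lines>...
                       out=out,
                       weights=wgt)
    slices_having_nans = np.isnan(arr[-1, ...])
                                  ~~~^^^^^^^^^
IndexError: index -1 is out of bounds for axis 0 with size 0
```

View pics/w1.png

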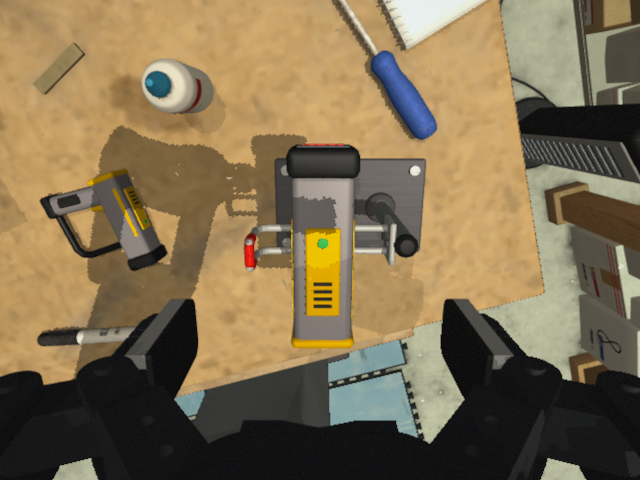

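The wrist view shows the hanging scanner, with its nose at (323,160), tail at (322,342) and red tip at (250,252). It lies nearly along the tool axis. I'll refine from the saved depth.

```bash
cat > ref.py <<'E'
from h import *
import sys
D=np.load('w1.npy'); c=camera_info('wrist')
v,u=np.mgrid[0:480,0:640]; P=(np.stack([(u-c['cx'])/c['fx']*D,-(v-c['cy'])/c['fy']*D,-D,np.ones_like(D)],-1)@np.array(c['T']).T)[...,:3]
g=(u>275)&(u<375)&(v>130)&(v<360)&(P[...,2]>.177)&(P[...,2]<.195); s=P[g]
r=cv2.minAreaRect(s[:,:2].astype(np.float32)*1000); print(len(s),np.percentile(s[:,2],[2,50,98]),r)
g2=g&(v>200)&(v<340); s=P[g2]; r=cv2.minAreaRect(s[:,:2].astype(np.float32)*1000); print(r)
for lo in range(140,360,20):
    k=g&(v>=lo)&(v<lo+20); 
    if k.sum(): print(lo,u[k].min(),u[k].max(),np.median(P[k][:,2]).round(4))
t=(u>235)&(u<265)&(v>230)&(v<275)&(P[...,2]>.17); print('tip',P[t].mean(0),t.sum(),P[t].min(0),P[t].max(0))
E
python3 ref.py
```

```text
12024 [0.17769854 0.18064709 0.1837159 ] ((515.3153076171875, -275.526611328125), (51.4315185546875, 156.1389617919922), 73.19786834716797)
((500.9087219238281, -270.25262451171875), (48.385108947753906, 112.36090087890625), 73.9937515258789)
140 286 359 0.1816
160 286 359 0.182
180 292 353 0.1799
200 292 352 0.1799
220 293 352 0.1805
240 292 353 0.182
260 293 351 0.182
280 293 350 0.1821
300 294 350 0.181
320 291 352 0.1801
340 291 353 0.1808
tip [ 0.53307382 -0.22500266  0.18303782] 359 [ 0.51723671 -0.3015103   0.17065193] [ 0.6107031  -0.21667572  0.46870365]
```

```bash
python3 -m handwheel '[[[0.007,-0.0055,-0.01,0,0,-0.5],[0,0,-0.03,0,0,0],[0,0,-0.035,0,0,0],[0,0,-0.035,0,0,0],[0,0,-0.03,0,0,0],[0,0,-0.02,0,0,0],[0,0,-0.015,0,0,0],[0,0,-0.008,0,0,0],[0,0,0,0,0,0],[0,0,0,0,0,0]]]' 1 && python3 -m handwheel '[[[0,0,0,0,0,0],[0,0,0,0,0,0],[0,0,0,0,0,0],[0,0,0,0,0,0],[0,0,0,0,0,0],[0,0,0,0,0,0],[0,0,0,0,0,0],[0,0,0,0,0,0],[0,0,0,0,0,0],[0,0,0,0,0,0]]]' 0
```

```text
time: 3.6
tool_pos: [0.5515, -0.2878, 0.1442]
tool_rot: [-0.0, 0.989, -0.149, -0.0]
contact_force: [-0.5, -0.2, 0.4]
gripper_width: 0.998
grasp_force: 0.0
time: 4.43
tool_pos: [0.5523, -0.2878, 0.146]
tool_rot: [0.0, 0.989, -0.148, 0.001]
contact_force: [0.1, 0.9, 6.6]
gripper_width: 0.533
grasp_force: 62.4
```

```bash
python3 -m handwheel '[[[0,0,0.004,0,0,0],[0,0,0.008,0,0,0],[0,0,0.01,0,0,0],[0,0,0.012,0,0,0],[0,0,0.012,0,0,0],[0,0,0.008,0,0,0],[0,0,0.005,0,0,0],[0,0,0,0,0,0],[0,0,0,0,0,0]]]'
python3 - <<'E'
from h import *
im,D=grab_frame('scene'); cv2.imwrite('pics/lift.png',cv2.resize(im[120:300,320:480],None,fx=3.3,fy=3.3,interpolation=cv2.INTER_CUBIC))
E
```

```text
time: 5.18
tool_pos: [0.5515, -0.2875, 0.2037]
tool_rot: [0.0, 0.989, -0.148, 0.0]
contact_force: [0.0, 0.3, -3.1]
gripper_width: 0.528
grasp_force: 61.7
```

View pics/lift.png

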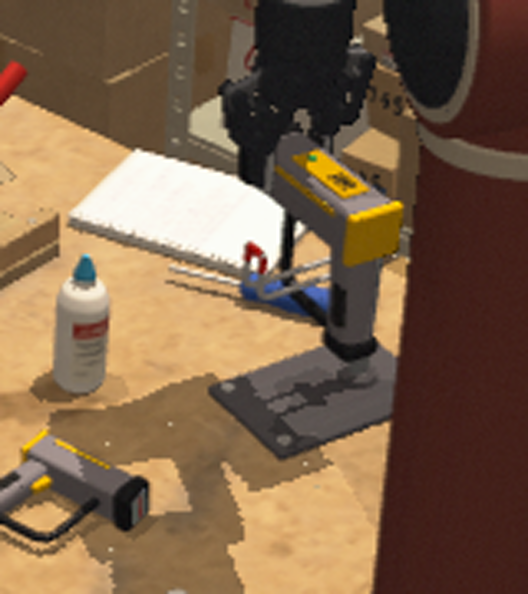

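The crop shows the scanner held level. The red tip at (255,258) is below the head's underside, and the wires still pass through the guard. Drawing it away along the hook.

```bash
python3 -m handwheel '[[[0.0029,0.0096,0,0,0,0],[0.0043,0.0144,0,0,0,0],[0.0043,0.0144,0,0,0,0],[0.0043,0.0144,0,0,0,0],[0.0043,0.0144,0,0,0,0],[0,0,0,0,0,0]]]' && python3 -m handwheel '[[[0.0043,0.0144,0,0,0,0],[0.0058,0.0191,0,0,0,0],[0.0058,0.0191,0,0,0,0],[0.0058,0.0191,0,0,0,0],[0,0,0,0,0,0],[0,0,0,0,0,0]]]'
```

```text
time: 5.73
tool_pos: [0.5725, -0.2165, 0.2032]
tool_rot: [-0.001, 0.989, -0.147, 0.0]
contact_force: [0.3, -0.7, -2.2]
gripper_width: 0.532
grasp_force: 61.9
time: 6.23
tool_pos: [0.5935, -0.1471, 0.2033]
tool_rot: [0.0, 0.989, -0.147, -0.0]
contact_force: [-0.2, 0.6, -3.0]
gripper_width: 0.53
grasp_force: 62.3
```

```bash
python3 -m handwheel '[[[-0.006,0.01,0,0,0,1],[-0.007,0.02,0,0,0,2],[-0.007,0.025,0,0,0,2.2],[-0.007,0.025,0,0,0,2.2],[-0.007,0.025,0,0,0,2.2],[-0.007,0.025,0,0,0,2.2],[-0.007,0.025,0,0,0,2.2],[-0.007,0.025,0,0,0,2.2],[-0.007,0.025,0,0,0,2.2],[-0.007,0.025,0,0,0,2.2],[-0.006,0.025,-0.008,0,0,2.2],[-0.005,0.021,-0.01,0,0,1.6],[-0.003,0.015,-0.01,0,0,1],[0,0.01,-0.01,0,0,0],[0,0,-0.01,0,0,0],[0,0,-0.007,0,0,0],[0,0,-0.003,0,0,0],[0,0,0,0,0,0],[0,0,0,0,0,0]]]'
python3 - <<'E'
from h import *
for c in ['wrist','top','scene']:
    im,D=grab_frame(c); cv2.imwrite(f'pics/l_{c}.png',im)
    if c=='wrist': np.save('w2.npy',D); continue
    for t in ['scanner_head','scanner_window','label']:
        for r in pinpoint(c,t)[:2]:
            d=dep(D,r['position']); print(c,t,round(r['conf'],2),np.round(r['position']),np.round(world(c,r['position'],d),3))
im=cv2.imread('pics/l_wrist.png'); im2=cv2.imread('pics/l_scene.png')[130:370,160:480]
cv2.imwrite('pics/l.png',np.hstack([cv2.resize(im,(400,300)),cv2.resize(im2,(400,300))]))
E
```

```text
time: 7.82
tool_pos: [0.5106, 0.1516, 0.1454]
tool_rot: [0.0, 0.997, 0.072, 0.0]
contact_force: [-0.2, -0.1, -2.7]
gripper_width: 0.532
grasp_force: 62.3
top scanner_head 0.92 [363. 251.] [ 0.563 -0.061  0.034]
top scanner_head 0.65 [261. 284.] [0.454 0.098 0.482]
top scanner_window 0.73 [364. 276.] [ 0.511 -0.066  0.003]
top label 0.78 [252. 205.] [0.639 0.171 0.161]
scene scanner_head 0.96 [347. 264.] [ 0.553 -0.054  0.033]
scene scanner_head 0.83 [318. 276.] [0.451 0.158 0.182]
scene scanner_window 0.71 [287. 265.] [0.493 0.208 0.221]
scene scanner_window 0.65 [363. 271.] [ 0.51  -0.07   0.025]
scene label 0.74 [254. 252.] [0.637 0.183 0.163]
```

View pics/l.png

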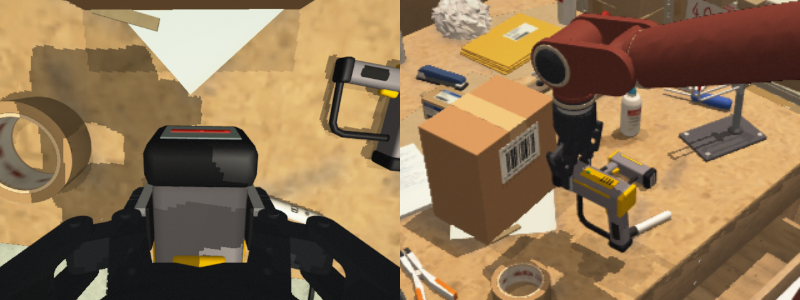

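The left half is the wrist view, with the nose bumper at (200,155) undisturbed between the pads. The right half shows the scanner level in front of the label. I'll check pitch and hold.

```bash
cat > tilt.py <<'E'
from h import *
import sys
D=np.load(sys.argv[1]); c=camera_info('wrist'); s=state()
v,u=np.mgrid[0:480,0:640]; P=(np.stack([(u-c['cx'])/c['fx']*D,-(v-c['cy'])/c['fy']*D,-D,np.ones_like(D)],-1)@np.array(c['T']).T)[...,:3]
a=np.radians(float(sys.argv[2])); x=np.array([np.cos(a),np.sin(a)]); y=np.array([-x[1],x[0]])
q=P[...,:2]-np.array(s['tool_pos'])[:2]; X=q@x; Y=q@y; z0=s['tool_pos'][2]
g=(D>0)&(abs(Y)<.035)&(X>-.02)&(X<.1)&(P[...,2]>z0+.0)&(P[...,2]<z0+.07)
for lo in np.arange(-.02,.1,.01):
    k=g&(X>=lo)&(X<lo+.01)
    if k.sum()>20: print(round(lo,2),k.sum(),np.round([np.median(P[k][:,2])-z0,np.percentile(Y[k],2),np.percentile(Y[k],98)],4))
E
python3 tilt.py w2.npy 8.4
python3 -m handwheel '[[[0,0,0,0,0,0],[0,0,0,0,0,0],[0,0,0,0,0,0],[0,0,0,0,0,0],[0,0,0,0,0,0],[0,0,0,0,0,0],[0,0,0,0,0,0],[0,0,0,0,0,0],[0,0,0,0,0,0],[0,0,0,0,0,0],[0,0,0,0,0,0],[0,0,0,0,0,0],[0,0,0,0,0,0],[0,0,0,0,0,0],[0,0,0,0,0,0],[0,0,0,0,0,0],[0,0,0,0,0,0],[0,0,0,0,0,0],[0,0,0,0,0,0],[0,0,0,0,0,0]]]'
```

```text
-0.02 4348 [ 0.035  -0.0209  0.0234]
-0.01 4804 [ 0.0348 -0.0218  0.024 ]
0.0 6324 [ 0.0347 -0.034   0.0338]
0.01 11490 [ 0.0355 -0.0321  0.0332]
0.02 5065 [ 0.0369 -0.0229  0.0242]
0.03 7297 [ 0.0365 -0.0232  0.0243]
0.04 3976 [ 0.0239 -0.0192  0.0218]
time: 9.93
tool_pos: [0.5102, 0.1524, 0.1453]
tool_rot: [0.0, 0.997, 0.073, -0.0]
contact_force: [-0.2, 0.3, -2.3]
gripper_width: 0.531
grasp_force: 62.3
```

The scanner is level, with the window 40 mm ahead of the TCP. I'll hold a bit more for the read, then reverse the path.

```bash
python3 -m handwheel '[[[0,0,0,0,0,0],[0,0,0,0,0,0],[0,0,0,0,0,0],[0,0,0,0,0,0],[0,0,0,0,0,0],[0,0,0,0,0,0],[0,0,0,0,0,0],[0,0,0,0,0,0],[0,0,0,0,0,0],[0,0,0,0,0,0],[0,0,0,0,0,0],[0,0,0,0,0,0]]]' && python3 -m handwheel '[[[0,0,0.005,0,0,0],[0,0,0.01,0,0,0],[0,-0.01,0.013,0,0,0],[0.003,-0.015,0.012,0,0,-1],[0.005,-0.021,0.01,0,0,-1.6],[0.006,-0.025,0.008,0,0,-2.2],[0.007,-0.025,0,0,0,-2.2],[0.007,-0.025,0,0,0,-2.2],[0.007,-0.025,0,0,0,-2.2],[0.007,-0.025,0,0,0,-2.2],[0.007,-0.025,0,0,0,-2.2],[0.007,-0.025,0,0,0,-2.2],[0.007,-0.025,0,0,0,-2.2],[0.007,-0.025,0,0,0,-2.2],[0.007,-0.02,0,0,0,-2],[0.006,-0.01,0,0,0,-1],[0,0,0,0,0,0],[0,0,0,0,0,0],[0,0,0,0,0,0]]]'
sed 's/w1/w3/g' look.py | head -9 > l3.py; python3 l3.py; python3 tilt.py w3.npy -17
```

```text
time: 10.93
tool_pos: [0.5102, 0.1525, 0.1453]
tool_rot: [0.0, 0.997, 0.073, -0.0]
contact_force: [0.6, 0.6, -2.8]
gripper_width: 0.529
grasp_force: 62.3
time: 12.52
tool_pos: [0.5931, -0.1478, 0.2037]
tool_rot: [-0.0, 0.989, -0.148, -0.0]
contact_force: [-0.1, 0.0, -3.0]
gripper_width: 0.528
grasp_force: 62.3
12.5167 [ 0.59307762 -0.14777481  0.20370844] yaw x -17.010757778967438 [ 1.97785163e-06  5.05620464e-04 -9.99999872e-01]
scanner_head 0.7 [316. 423.] [ 0.575 -0.14   0.241]
scanner_head 0.61 [232. 266.] [ 0.629 -0.132  0.238]
scanner_grip 0.92 [320. 319.] [ 0.606 -0.151  0.238]
scanner_grip 0.89 [248. 296.] [ 0.619 -0.133  0.239]
hook_seat 0.9 [581. 318.] [ 0.416 -0.347 -0.001]
hook_tip 0.57 [559. 242.] [ 0.504 -0.33   0.016]
stand 0.64 [560. 243.] [ 0.503 -0.33   0.016]
-0.02 4457 [ 0.0351 -0.0209  0.0238]
-0.01 4815 [ 0.0349 -0.0217  0.0243]
0.0 6385 [ 0.0348 -0.0343  0.0338]
0.01 11216 [ 0.0356 -0.0321  0.0334]
0.02 5302 [ 0.0369 -0.0227  0.0245]
0.03 7563 [ 0.0364 -0.0228  0.0245]
0.04 3417 [ 0.0221 -0.0179  0.0212]
```

View pics/w3.png

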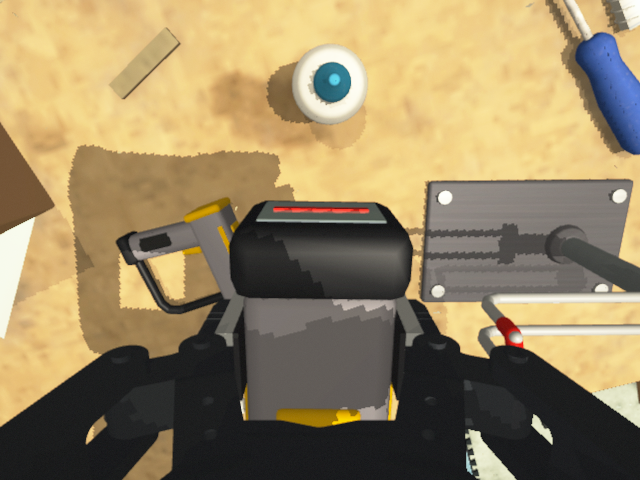

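The grip has not shifted and the hook, at (510,330), is where it was. Retracing the draw-off back over the tip.

```bash
python3 -m handwheel '[[[-0.003,-0.01,0,0,0,0],[-0.0058,-0.0191,0,0,0,0],[-0.0058,-0.0191,0,0,0,0],[-0.0052,-0.0172,0,0,0,0],[-0.0043,-0.0144,0,0,0,0],[-0.0043,-0.0144,0,0,0,0],[0,0,0,0,0,0]]]' && python3 -m handwheel '[[[-0.0043,-0.0144,0,0,0,0],[-0.0043,-0.0144,0,0,0,0],[-0.0035,-0.012,0,0,0,0],[-0.001,-0.0045,0,0,0,0],[0,0,0,0,0,0],[0,0,-0.008,0,0,0],[0,0,-0.012,0,0,0],[0,0,-0.012,0,0,0],[0,0,-0.01,0,0,0],[0,0,-0.006,0,0,0],[0,0,-0.003,0,0,0],[0,0,-0.002,0,0,0],[0,0,-0.001,0,0,0],[0,0,0,0,0,0]]]'
```

```text
time: 13.45
tool_pos: [0.5639, -0.2457, 0.2033]
tool_rot: [0.001, 0.989, -0.15, -0.0]
contact_force: [-0.5, -0.2, -2.8]
gripper_width: 0.528
grasp_force: 62.4
time: 14.62
tool_pos: [0.552, -0.2881, 0.1496]
tool_rot: [0.0, 0.989, -0.148, 0.0]
contact_force: [-0.8, 0.1, -2.8]
gripper_width: 0.53
grasp_force: 62.4
```

Nothing has touched yet. Lowering the last few mm until it is carried.

```bash
python3 -m handwheel '[[[0,0,-0.001,0,0,0],[0,0,-0.001,0,0,0],[0,0,-0.001,0,0,0],[0,0,-0.001,0,0,0],[0,0,0,0,0,0],[0,0,0,0,0,0]]]'
```

```text
time: 15.12
tool_pos: [0.552, -0.2882, 0.1461]
tool_rot: [0.0, 0.989, -0.148, 0.0]
contact_force: [-0.9, 0.5, 0.7]
gripper_width: 0.533
grasp_force: 62.9
```

```bash
python3 -m handwheel '[[[0,0,-0.0005,0,0,0],[0,0,0,0,0,0],[0,0,0,0,0,0],[0,0,0,0,0,0],[0,0,0,0,0,0],[0,0,0,0,0,0],[0,0,0,0,0,0],[0,0,0,0,0,0],[0,0,0,0,0,0],[0,0,0,0,0,0]]]' 1 && python3 -m handwheel '[[[0,0,0.005,0,0,0],[0,0,0.012,0,0,0],[0,0,0.02,0,0,0],[0,0,0.03,0,0,0],[0,0,0.035,0,0,0],[0,0,0.035,0,0,0],[0,0,0.03,0,0,0],[0,0,0.02,0,0,0],[0,0,0,0,0,0],[0,0,0,0,0,0]]]' 1
sed 's/w1/w4/g' look.py | head -9 > l4.py; python3 l4.py; sed 's/w1/w4/' ref.py > r4.py; python3 r4.py | head -1
```

```text
time: 15.95
tool_pos: [0.5517, -0.288, 0.1448]
tool_rot: [-0.0, 0.989, -0.148, -0.0]
contact_force: [-1.2, 0.5, 0.4]
gripper_width: 1.002
grasp_force: 0.0
time: 16.78
tool_pos: [0.5523, -0.2884, 0.3349]
tool_rot: [0.001, 0.989, -0.148, 0.002]
contact_force: [0.7, 0.5, -0.6]
gripper_width: 1.003
grasp_force: 0.0
16.7833 [ 0.55232884 -0.28843301  0.33485509] yaw x -17.073250682448666 [ 0.00397567 -0.00272434 -0.99998839]
scanner_head 0.87 [312. 260.] [ 0.52  -0.272  0.18 ]
scanner_head 0.68 [131. 225.] [ 0.567 -0.072  0.029]
scanner_grip 0.85 [141. 252.] [ 0.535 -0.071  0.031]
scanner_grip 0.66 [320. 206.] [ 0.557 -0.289  0.176]
hook_tip 0.92 [248. 266.] [ 0.528 -0.222  0.175]
stand 0.67 [374. 216.] [ 0.503 -0.333  0.046]
6124 [0.17704673 0.17851917 0.18048328] ((514.4583740234375, -273.7532653808594), (48.23343276977539, 154.32322692871094), 72.00032806396484)
```

View pics/w4.png

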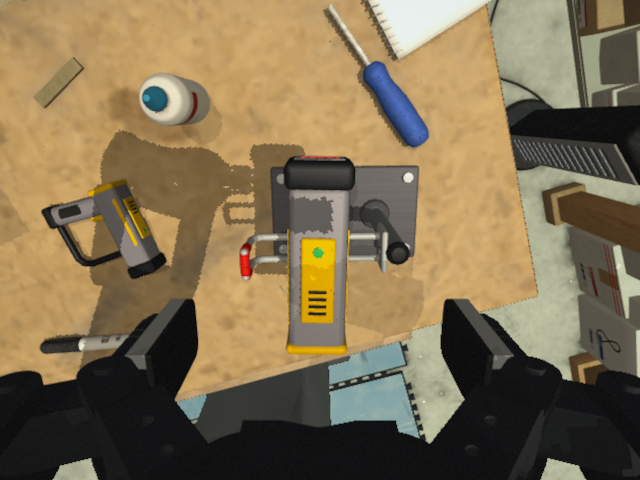

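The scanner hangs as before: centre at (318,255), level, tip at (247,260), and gripper clear. Letting it settle, then handing in.

```bash
python3 -m handwheel '[[[0,0,0,0,0,0],[0,0,0,0,0,0],[0,0,0,0,0,0],[0,0,0,0,0,0],[0,0,0,0,0,0],[0,0,0,0,0,0],[0,0,0,0,0,0],[0,0,0,0,0,0],[0,0,0,0,0,0],[0,0,0,0,0,0],[0,0,0,0,0,0],[0,0,0,0,0,0]]]' && python3 -c "from plant import *; print(job_done())"
```

```text
time: 18.13
tool_pos: [0.5517, -0.2881, 0.3318]
tool_rot: [0.0, 0.989, -0.148, 0.0]
contact_force: [-0.1, 0.6, 0.2]
gripper_width: 1.0
grasp_force: 0.0
the job is handed in; nothing more can be done
None
```

I lifted the scanner off the hook, held it square to the label from about 9 cm for about 3 s, and hung it back on the hook and let go; I handed the job in at about 18 s, and no verdict was returned.

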